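# Run out the plate tray with the two hold-to-run buttons

### The job

Bring the sample tray out of the bench-top plate incubator: with one fingertip on each, press the two large round buttons on its top fully in together and keep both in without letting up until the tray has run all the way out, then let go of them and move clear. The tray runs out slowly by itself and must not be touched; leave the two small square keys unpressed, and leave the bottles, the beaker and the tip box where they stand, neither picked up nor pushed.

Things in the scene. Friction and masses are not known exactly. Their poses are not given: they have to be found in the camera images.
- incubator: Cream box-shaped plate incubator, fixed on the bench, 250 mm deep (its x), 240 mm wide (its y), top panel 110 mm above the bench. Origin: centre of its underside; x points out of its front (the tray side, away from the robot), z up. Place and yaw vary. On the panel: a pair of round dark buttons on a grey inlay nearer the robot; nearer the front two small square keys and a blank flush display.
- button_left_top (a point): Centre of the top face of the round dark button on the incubator's +y side, 30 mm across, in a flat steel bezel 40 mm across and 4 mm high. At (-30, +32, 126) mm in the incubator's frame when up, 16 mm above the panel; it sinks 7 mm when fully in and then still stands 5 mm above its bezel. The pair is 64 mm apart centre to centre.
- button_right_top (a point): The same for the round button on the -y side: (-30, -32, 126) mm in the incubator's frame when up.
- button_left (a joint): How far the left round button is pressed: 0 up to 0.007 m fully in. Sprung: about 1 N to start it, 3.5 N fully in, and it comes back up by itself. The tray's catch on this side is free only when the button is more than about 4 mm in.
- button_right (a joint): The same for the right round button. Both catches must be free at once for the tray to move; if either button comes up on the way, the tray stops.
- tray: Aluminium tray with a white 96-well plate and a grey front 180 mm wide, 44 mm high. Its origin is the incubator's origin when in and moves out with the tray along the incubator's +x, 98 mm in all, in about 3 to 4 s, driven by a damped spring while both round buttons are in. Nothing needs to push it. It stays out when the buttons are let go.
- tray_front (a point): Centre of the outer face of the tray's front, 60 mm above the bench: 132 mm along the incubator's x from its origin when in, 230 mm when fully out.
- key_a (a joint): Press depth of the first small square key, 14 mm wide, 6 mm high, centred at (75, 12) mm in the incubator's frame: 0 up to 0.004 m in. Not to be pressed.
- key_b (a joint): Press depth of the second small square key, of the same size, centred at (75, 34) mm in the incubator's frame. Not to be pressed.
- vial: Small amber bottle, 26 mm across, 50 mm high, standing loose on the incubator's top near its front left corner, 105 mm or more from the middle of the button pair. Origin: centre of its foot.
- reagent: Amber reagent bottle with a white cap, 64 mm across, 120 mm high, loose on the bench beside the incubator. Origin: centre of its foot.
- beaker: Clear beaker, 70 mm across, 90 mm high, loose on the bench beside the incubator. Origin: centre of its foot.
- tipbox: Pipette tip box, grey with a pale lid, 87 x 67 mm, 57 mm high, loose on the bench beside the incubator. Origin: centre of its foot.
Things that resemble listed ones, but are neither listed nor needed, are in the scene too. What is shaped like the beaker but pink is not meant.

How it is judged (in metres and radians):
On the way, in this order (a step that is already met when the one before it is completed fails the run):
1. both round buttons are pressed in together by the fingers while the tray is still nearly in (value of joint each of button_left, button_right above 0.004 m and contact force between the fingers and incubator above 2 N and x of tray_front in the frame of incubator below 0.162 m), for 0.2 s.
2. the tray has run fully out with both buttons still held in (value of joint each of button_left, button_right above 0.004 m and contact force between the fingers and incubator above 2 N and x of tray_front in the frame of incubator above 0.224 m), for 0.1 s.
At the end, for the whole second after the job is handed in: The tray is at least 92 mm out (of 98), both round buttons are back up (less than 1.5 mm in), the square keys are up, and vial, reagent bottle, beaker and tip box stand upright and still within 12 mm of where they began (x of tray_front in the frame of incubator above 0.224 m and value of joint each of button_left, button_right, key_a, key_b below 0.0015 m and distance of each of vial, reagent, beaker, tipbox from where it was at the start of the episode below 0.012 m and angle between each of vial, reagent, beaker, tipbox's own z axis and vertical below 0.2 rad and linear speed of each of vial, reagent, beaker, tipbox below 0.02 m/s); the robot touches nothing.
It fails at once if a round button is let up (less than 2 mm in) while the tray is on its way (15 to 85 mm out) (x of tray_front in the frame of incubator between 0.147 and 0.217 m and value of joint any of button_left, button_right below 0.002 m).
It fails at once if the robot touches the tray (contact force between any of the fingers, the arm and tray above 0.5 N).
It fails at once if a small square key is pressed by more than 2 mm (value of joint any of key_a, key_b above 0.002 m).
It fails at once if a bottle, the beaker or the tip box is lifted or pushed by more than 15 mm (distance of any of vial, reagent, beaker, tipbox from where it was at the start of the episode above 0.015 m).
It also fails if it takes over 40 s, if anything falls off the work surface, if the arm or the gripper's body presses on something with over 40 N, if the wrist force passes 120 N, or if a joint passes its speed limit or range.

### The arm

A 6-joint arm with a two-finger parallel gripper is mounted at the origin on the work surface. World frame = base frame: x ahead of the robot, y to its left, z up, the work surface at z = 0. Lengths are in m, angles in degrees, forces in N, time in s.
With the tool pointing down it reaches from about 0.375 to 0.75 m from the base axis. Payload 9 kg.
Tool frame: the origin (TCP) lies where the fingers leave the gripper's body, on its centre line; the fingertips stand 73 mm ahead of it and the grasp point (between the pads) lies 54 mm ahead of it (robot.tip_reach is the distance from the TCP to the fingertips, in m); z points along the fingers, y is the direction in which the jaws open and shut (so a half turn about z gives the same grasp; the last joint's range is limited). The gripper opens to 85 mm and grips with 20 to 120 N. Pads are 22 mm wide; open, the fingers measure 114 mm over their backs; the gripper's body (76 mm by 85 mm) begins 54 mm behind the grasp point. The pads swing forward as they close: fully open they stand 13 mm farther back than shut.
Start: joints at [58.23, 5.964, 5.575, 89.605, 0, 77.527], TCP at [0.198, 0.566, 0.304] pointing down, gripper open.
Joint ranges: [-171.21, 171.21], [-48.23, 106.86], [-62.78, 66.21], [-105.2, 120.99], [-86.42, 89.51], [-180, 180]. Speed limits (degrees/s): [127.2, 127.2, 147.25, 180, 180, 180].

### API

Orientations are given as [roll, pitch, yaw] about the fixed x, y, z axes, in that order (R = Rz(yaw) Ry(pitch) Rx(roll)).
In Python, from plant import robot gives the robot as it stands. Calls block until the motion is done:
- robot.move_pose(position, orientation): joint-space move of the TCP to a pose.
- robot.line_to(position, vel=0.15, rotation=None, guard=None): straight line of the TCP; rotation=None keeps the orientation; vel is the mean speed in m/s. With guard (N) it stops when the force on the tool has changed by that much, and returns True; else False.
- robot.goto_joints(angles): joint-space move.
- robot.set_gripper(opening): finger opening in m; the grip force is fixed at half the most; returns when the fingers have stopped.
- robot.pause(seconds).
- robot.ik(position, orientation): joint angles nearest the present ones, or None.
- robot.observe(): the state.
- robot.grab_frame(name): name is "scene" or "top" or "wrist"; returns the picture (384x512x3 uint8, blue, green, red); there is no depth.
- robot.get_calibration(name): a dict with "vertical_fov" (degrees; the focal length in pixels is half the picture's height over the tangent of half this angle, whatever the lens; pixels are square), "cx", "cy" (the principal point, pixels), "rvec" (rotation vector, rad) and "tvec" (3), from world to camera coordinates, as OpenCV has them. Camera axes: x right, y down, z forward; pixel columns grow to the right and rows downward; lengths in m; the calibration is good to about 2 mm. The wrist camera is an equidistant fisheye: a pixel r from the principal point sees the ray r / f radians off the axis. A picture is of the moment at which its call begins: read the wrist's pose just before it. get_calibration takes no time and is no camera call; for the wrist camera it gives the pose at the moment of the call.
A pose or a line that the arm cannot do raises robot.IKError and nothing moves.
- robot.job_done(): hands the job in, once; it reports no verdict.
The state is a dict: "time": time; "q": joint angles; "qvel": joint speeds; "joint_torque": joint torques, N m; "tool_pos": TCP position; "tcp_rot": TCP orientation; "ft_force": force on the tool from outside, world axes, zero at the start; "torque": the same for the moment, N m; "gripper_width": finger opening in m.
Only numpy, scipy, OpenCV 4.12 (cv2) and the standard library are available. Lean on these libraries where they do the work, as an engineer would, in place of code of your own. Each camera call takes 0.05 s, during which the arm holds its last target.

## Working session

There is one attempt and no reset: what is moved stays moved. The work goes in short steps, each a Python script; the robot and the scene stay as the last script left them, time stands still between calls to the robot, and variables do not carry over. Pictures are saved under pics/ and viewed, and the job is handed in when it is done.

```bash
ls; mkdir -p pics; python3 - <<'E'
from plant import robot
import cv2
s=robot.observe(); print(s)
for n in ("scene","top","wrist"):
    c=robot.get_calibration(n); print(n,c)
    cv2.imwrite(f"pics/{n}0.png",robot.grab_frame(n))
print(robot.tip_reach)
E
```

```text
pics
{'time': 0.0, 'q': array([ 5.82305892e+01,  5.99778163e+00,  5.52749076e+00,  8.96047157e+01,
       -1.43181060e-03,  7.75290616e+01]), 'qvel': array([-0.05076175,  0.03195491, -0.1011301 , -0.15194832, -0.06967782,
       -0.0156297 ]), 'joint_torque': array([-1.07658878e-03, -5.56936848e+01,  5.03644574e+01,  1.72937592e-02,
       -1.33910426e-04,  3.41333055e-05]), 'tool_pos': array([0.19813887, 0.56608854, 0.30313496]), 'tcp_rot': array([-1.79926454e+02, -1.47992109e-02,  1.60701519e+02]), 'ft_force': array([0.10696124, 0.45248648, 0.11075089]), 'torque': array([ 0.05027954,  0.02302995, -0.01397018]), 'gripper_width': 0.08514282372764737}
scene {'vertical_fov': 55.86968686183695, 'cx': 251.76976152237035, 'cy': 193.26421204969506, 'rvec': array([ 0.70982771,  2.60902453, -1.09177033]), 'tvec': array([ 0.54468875, -0.17918409,  1.10443416])}
top {'vertical_fov': 56.47308982715532, 'cx': 254.58310802023706, 'cy': 191.0588265219965, 'rvec': array([ 2.12288223, -2.14283798,  0.15958168]), 'tvec': array([0.05192864, 0.64842839, 0.97674966])}
wrist {'vertical_fov': 65.70646984690485, 'cx': 251.54628364655457, 'cy': 188.39167562205978, 'rvec': array([-2.36947493, -1.68129486, -0.23238075]), 'tvec': array([-0.60028109, -0.03427198,  0.37873332])}
0.0726
```

View pics/top0.png

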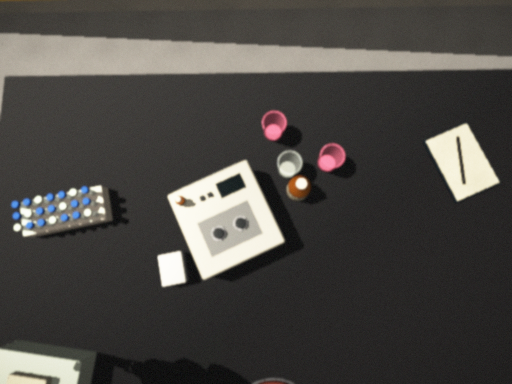

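View pics/scene0.png

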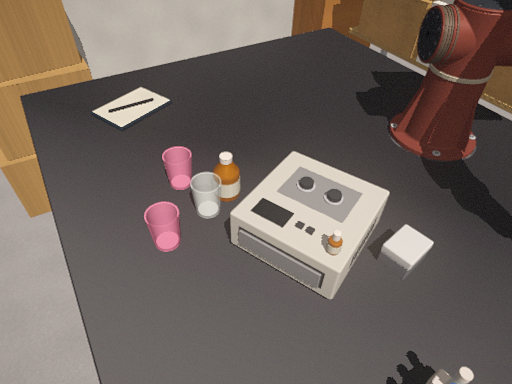

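View pics/wrist0.png

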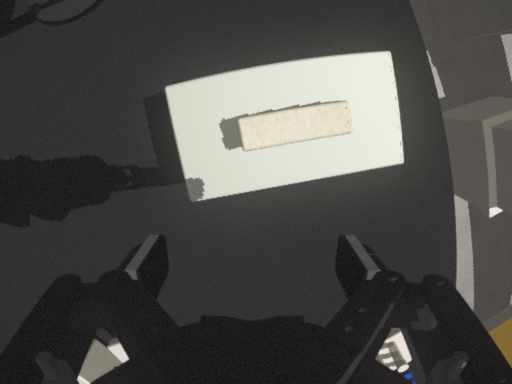

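The top view shows the incubator centred near (226,220), the round buttons at about (219,233) and (242,223), the square keys at (203,198) and (210,195), and the vial at (181,201). In the scene view the buttons are at about (307,184) and (334,197).

Could be taken for the buttons: the keys (small and square), the display at (231,185), and dark bits elsewhere. The round dark pair on the grey inlay is the target. Next I'll take a close crop and measure.

```bash
cat > h.py <<'E'
import numpy as np, cv2
def ray(cal,uv,fish=False,H=384):
    f=H/2/np.tan(np.radians(cal["vertical_fov"])/2)
    R=cv2.Rodrigues(np.array(cal["rvec"],float))[0]; t=np.array(cal["tvec"],float)
    p=np.array([(uv[0]-cal["cx"])/f,(uv[1]-cal["cy"])/f])
    if fish:
        r=np.linalg.norm(p); d=np.r_[p/max(r,1e-9)*np.sin(r),np.cos(r)]
    else: d=np.r_[p,1]
    return -R.T@t, R.T@(d/np.linalg.norm(d))
def onplane(cal,uv,z,fish=False):
    o,d=ray(cal,uv,fish); return o+d*(z-o[2])/d[2]
def proj(cal,P):
    f=192/np.tan(np.radians(cal["vertical_fov"])/2)
    K=np.array([[f,0,cal["cx"]],[0,f,cal["cy"]],[0,0,1]])
    return cv2.projectPoints(np.array(P,float).reshape(-1,3),cal["rvec"],cal["tvec"],K,None)[0].reshape(-1,2)
E
python3 - <<'E'
from plant import robot
import cv2,numpy as np
from h import *
A=cv2.imread("pics/top0.png"); B=cv2.imread("pics/scene0.png")
a=cv2.resize(A[150:290,150:300],None,fx=4,fy=4,interpolation=cv2.INTER_CUBIC)[:, :600]
b=cv2.resize(B[150:290,225:395],None,fx=4,fy=4,interpolation=cv2.INTER_CUBIC)
cv2.imwrite("pics/a.png",a);cv2.imwrite("pics/b.png",b)
for n,I,box in(("top",A,(165,160,290,280)),("scene",B,(230,155,390,290))):
    c=robot.get_calibration(n); x0,y0,x1,y1=box
    g=cv2.cvtColor(I,cv2.COLOR_BGR2GRAY)
    # case silhouette top
    m=((g>75)*255).astype(np.uint8); 
    m2=np.zeros_like(m); m2[y0:y1,x0:x1]=(g[y0:y1,x0:x1]<70)*255
    nn,l,st,ce=cv2.connectedComponentsWithStats(m2)
    for i in range(1,nn):
        if 4<st[i,4]<600: print(n,ce[i].round(1),st[i], onplane(c,ce[i],.126 if st[i,4]>0 else .11).round(4))
E
```

```text
top [230.4 185. ] [218 175  26  21 319] [0.6541 0.1097 0.126 ]
top [241.8 222.9] [239 220   7   7  36] [0.5524 0.0796 0.126 ]
top [221.2 233. ] [220 230   4   7  21] [0.5266 0.1335 0.126 ]
scene [253.6 157.7] [233 155  45   9 214] [ 0.6121 -0.0356  0.126 ]
scene [280.9 158.2] [277 155  10  10  27] [ 0.56   -0.0044  0.126 ]
scene [330.8 164. ] [329 163   4   3   5] [0.4756 0.0667 0.126 ]
scene [343.3 169.8] [341 169   5   3   6] [0.4647 0.0954 0.126 ]
scene [301.4 185.2] [300 183   4   5  10] [0.5729 0.0898 0.126 ]
scene [384.6 186.4] [381 183   8   7  14] [0.4253 0.1779 0.126 ]
scene [328.  196.8] [327 196   3   3   5] [0.547  0.1435 0.126 ]
scene [270.8 211.4] [252 199  41  28 477] [0.6677 0.1201 0.126 ]
scene [378.7 243.5] [368 229  22  30 242] [0.5443 0.28   0.126 ]
scene [230.1 238. ] [230 233   2  11  11] [0.7655 0.1379 0.126 ]
scene [252.5 234.5] [250 233   6   4   6] [0.727  0.1509 0.126 ]
scene [261.5 239.5] [259 238   6   4   6] [0.719  0.1686 0.126 ]
scene [271.5 245. ] [268 243   8   5   8] [0.7103 0.1877 0.126 ]
scene [240.9 248.9] [233 244  16  10  18] [0.7607 0.1683 0.126 ]
scene [280.5 250. ] [277 248   8   5   8] [0.7028 0.2045 0.126 ]
scene [266.3 263.7] [250 254  32  19  36] [0.7392 0.2161 0.126 ]
scene [320.2 277.6] [313 268  11  20  37] [0.6781 0.2827 0.126 ]
scene [293.9 279.7] [290 277   9   6  11] [0.7173 0.2644 0.126 ]
scene [307.5 287.5] [305 286   6   4   6] [0.707  0.2868 0.126 ]
```

View pics/a.png

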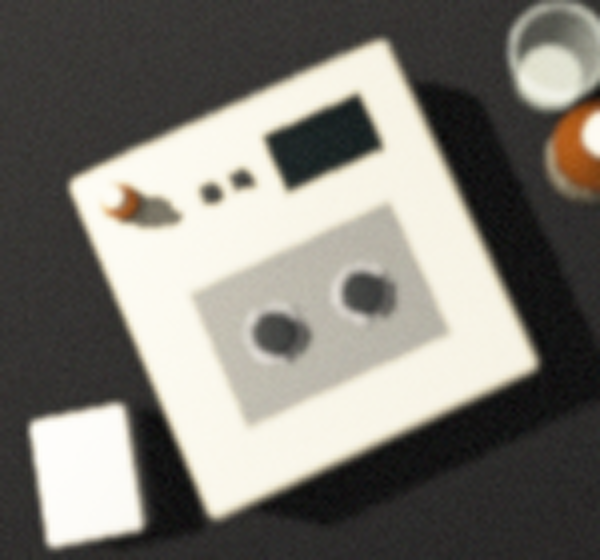

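View pics/b.png

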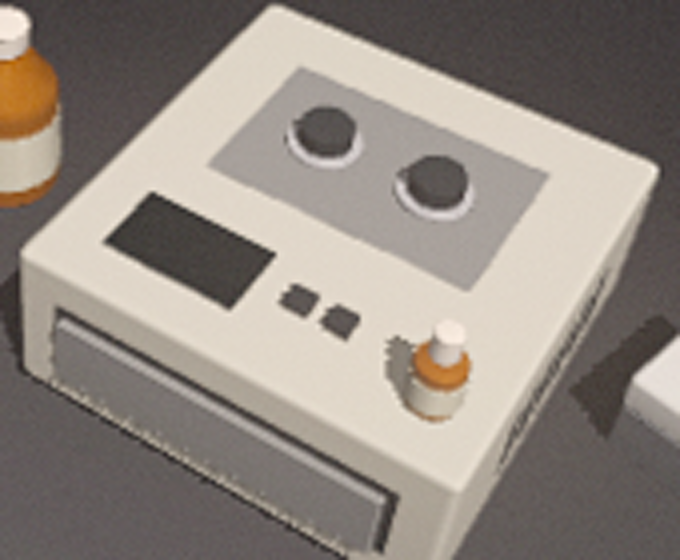

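```bash
python3 - <<'E'
from plant import robot
import cv2,numpy as np
from h import *
est=[]
for n,f,off,seeds,btn in (("top","pics/top0.png",(150,150),[(72,182),(387,38),(540,362),(213,520)],[(274,333),(364,292)]),
  ("scene","pics/scene0.png",(225,150),[(455,490),(22,255),(272,5),(658,168)],[(437,181),(326,130)])):
    c=robot.get_calibration(n)
    P=np.array([onplane(c,np.array(s)/4+off,.11)[:2] for s in seeds]) # FL, FR, BR, BL
    side=[np.linalg.norm(P[i]-P[(i+1)%4]).round(4) for i in range(4)]
    ctr=P.mean(0); ex=P[0]+P[1]-P[2]-P[3]; ey=P[0]+P[3]-P[1]-P[2]
    print(n,"corners",P.round(4).tolist(),"sides",side,"ctr",ctr.round(4),"yaw",np.degrees(np.arctan2(ex[1],ex[0])).round(2),np.degrees(np.arctan2(-ey[0],ey[1])).round(2))
    b=[onplane(c,np.array(s)/4+off,.126)[:2] for s in btn]
    d=b[0]-b[1]; print("buttons",np.round(b,4).tolist(),"sep",np.linalg.norm(d).round(4),"yaw",np.degrees(np.arctan2(-d[0],d[1])).round(2))
    y=np.arctan2(ex[1],ex[0]);R=np.array([[np.cos(y),-np.sin(y)],[np.sin(y),np.cos(y)]])
    print("pred from case",[(ctr+R@v).round(4).tolist() for v in([-.03,.032],[-.03,-.032])])
E
```

```text
top corners [[0.6298, 0.2807], [0.7279, 0.0661], [0.5059, -0.0343], [0.4054, 0.1815]] sides [np.float64(0.2359), np.float64(0.2437), np.float64(0.238), np.float64(0.2453)] ctr [0.5672 0.1235] yaw 24.1 24.77
buttons [[0.5259, 0.1407], [0.5522, 0.0816]] sep 0.0647 yaw 23.99
pred from case [[0.5268, 0.1404], [0.5529, 0.082]]
scene corners [[0.6358, 0.2838], [0.7304, 0.0741], [0.5081, -0.0277], [0.4125, 0.1855]] sides [np.float64(0.23), np.float64(0.2445), np.float64(0.2336), np.float64(0.244)] ctr [0.5717 0.1289] yaw 24.18 24.2
buttons [[0.5332, 0.1463], [0.5588, 0.0884]] sep 0.0634 yaw 23.8
pred from case [[0.5312, 0.1458], [0.5574, 0.0874]]
```

```bash
python3 - <<'E'
from plant import robot
import cv2,numpy as np
from h import *
p=[0.5425,0.114,0.31]
for y in(24,-156): print(y,robot.ik(p,[180,0,y]))
q=[(np.abs(robot.ik(p,[180,0,y])[5]),y) for y in(24,-156) if robot.ik(p,[180,0,y]) is not None]
y=min(q)[1]; print(y)
robot.move_pose(p,[180,0,y])
robot.set_gripper(0.0495)
s=robot.observe(); print(s["time"],s["tool_pos"],s["tcp_rot"],s["gripper_width"])
c=robot.get_calibration("wrist"); np.save("cal1.npy",c,allow_pickle=True)
I=robot.grab_frame("wrist"); cv2.imwrite("pics/wrist1.png",I)
T=robot.grab_frame("scene"); cv2.imwrite("pics/scene1.png",T)
cam,_=ray(c,(c["cx"],c["cy"]),True); print("cam",cam)
E
```

```text
24 [ -1.6528222   -1.94753001  -1.87522013  90.07230988   0.
 154.3471778 ]
-156 [ -1.6528222   -1.94753001  -1.87522013  90.07230988   0.
 -25.6528222 ]
-156
2.6417 [0.54246298 0.11412899 0.30998915] [ 1.79999729e+02 -3.26234762e-03 -1.55986361e+02] 0.049348947857390545
cam [0.47827962 0.0868771  0.37933015]
```

View pics/wrist1.png

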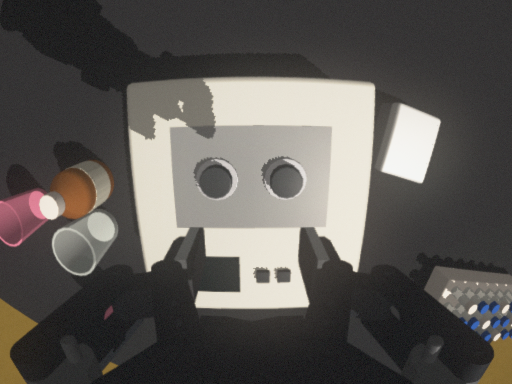

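View pics/scene1.png

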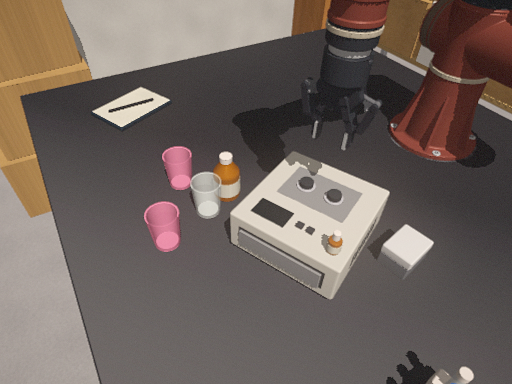

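The wrist view shows both buttons clearly, right button at about (217,181) and left at about (287,180), with keys at (263,276) and (284,276) near the fingers.

```bash
python3 - <<'E'
import cv2,numpy as np
from h import *
c=np.load("cal1.npy",allow_pickle=True).item()
I=cv2.imread("pics/wrist1.png"); g=cv2.GaussianBlur(cv2.cvtColor(I,cv2.COLOR_BGR2GRAY),(3,3),0)
b={}
for n,(x0,x1) in dict(R=(190,245),L=(260,315)).items():
    m=np.zeros_like(g); m[150:212,x0:x1]=(g[150:212,x0:x1]<75)*255
    k=max(cv2.findContours(m,0,2)[0],key=cv2.contourArea); (u,v),(w,h),a=cv2.fitEllipse(k)
    P=onplane(c,(u,v),.126,True); b[n]=P; print(n,(u,v),w,h,P.round(4))
    e=[onplane(c,(u+d,v),.126,True) for d in(-w/2,w/2)]; print("diam",np.linalg.norm(e[0]-e[1]))
    print([onplane(c,q,.11,True).round(4).tolist() for q in ((263,276),(284,276))] if n=="L" else "")
d=b["L"]-b["R"]; print("sep",np.linalg.norm(d),"yaw",np.degrees(np.arctan2(-d[0],d[1])),"mid",(b["L"]+b["R"])/2)
cv2.imwrite("pics/w1c.png",cv2.resize(I[110:300,150:350],None,fx=3,fy=3,interpolation=2))
# inlay corners & case back edge
for q in((172,126),(332,126),(327,229),(177,229),(128,85),(374,83)): print(q,onplane(c,q,.11,True).round(4))
# scene/top triangulation of buttons
from plant import robot
ct,cs=robot.get_calibration("top"),robot.get_calibration("scene")
for t,s,w in(((274/4+150,333/4+150),(437/4+225,181/4+150),(287,180)),((364/4+150,292/4+150),(326/4+225,130/4+150),(217,181))):
    A=np.zeros((3,3));B=np.zeros(3)
    for o,dd in(ray(ct,t),ray(cs,s)):
        M=np.eye(3)-np.outer(dd,dd);A+=M;B+=M@o
    print("tri top+scene",np.linalg.solve(A,B).round(4))
E
```

```text
R (235.71759033203125, 51.198646545410156) 71.38455963134766 232.78826904296875 [0.4405 0.0558 0.126 ]
diam 0.060143430788594215

L (252.97076416015625, 139.8031463623047) 40.44997024536133 74.57157897949219 [0.5042 0.1    0.126 ]
diam 0.03458984363872408
[[0.6318, 0.1688, 0.11], [0.623, 0.1895, 0.11]]
sep 0.07762016162276257 yaw -55.250863646867096 mid [0.4723405  0.07790701 0.126     ]
(172, 126) [0.5235 0.027  0.11  ]
(332, 126) [0.4634 0.1618 0.11  ]
(327, 229) [0.5563 0.2053 0.11  ]
(177, 229) [0.6178 0.067  0.11  ]
(128, 85) [ 0.5031 -0.0292  0.11  ]
(374, 83) [0.4071 0.1817 0.11  ]
tri top+scene [0.5265 0.1412 0.1182]
tri top+scene [0.5527 0.082  0.1181]
```

View pics/w1c.png

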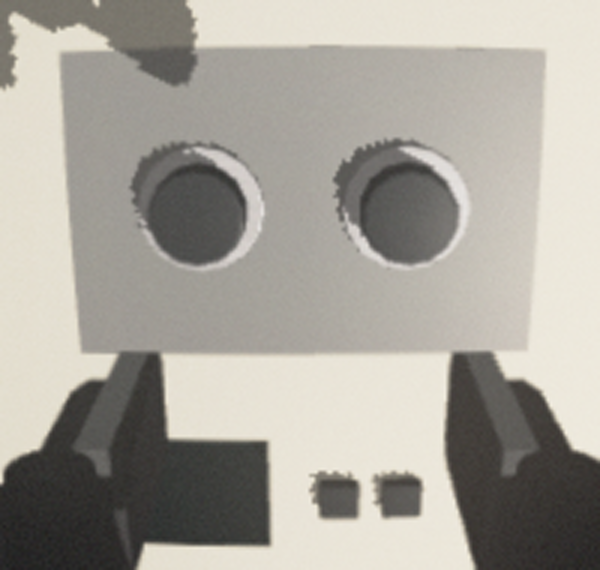

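The automatic ellipse fit was thrown off by shadow: its 60 mm diameter fails the size check, so I'm discarding it. The crop shows the button faces at (196,216) and (410,214), so I'll use those.

```bash
python3 - <<'E'
import cv2,numpy as np
from h import *
c=np.load("cal1.npy",allow_pickle=True).item()
f=lambda x,y,z:onplane(c,(x/3+150,y/3+110),z,True)[:2]
R=f(197,217,.126);L=f(411,215,.126)
print("L",L,"R",R,"diam",np.linalg.norm(f(147,217,.126)-f(247,217,.126)))
d=L-R;print("sep",np.linalg.norm(d),"yaw",np.degrees(np.arctan2(-d[0],d[1])),"mid",(L+R)/2)
iq=[f(x,y,.11) for x,y in((60,52),(546,50),(527,350),(82,353))];print(np.mean(iq,0),"inlay sides",[np.linalg.norm(iq[i]-iq[i-1]).round(4) for i in range(4)])
e=(iq[1]-iq[0]+iq[2]-iq[3]);print("inlay yaw",np.degrees(np.arctan2(-e[0],e[1])))
E
```

```text
L [0.52572293 0.14260838] R [0.5519504  0.08518614] diam 0.029820823812407145
sep 0.06312839292719923 yaw 24.548438028266425 mid [0.53883667 0.11389726]
[0.54000127 0.11431817] inlay sides [np.float64(0.0998), np.float64(0.1497), np.float64(0.0993), np.float64(0.1492)]
inlay yaw 24.31912787474323
```

```bash
python3 - <<'E'
from plant import robot
import cv2,numpy as np
robot.move_pose([0.5395,0.1135,0.25],[180,0,-155.8])
print(robot.line_to([0.5395,0.1135,0.215],vel=.05,guard=6))
s=robot.observe(); print(s["time"],s["tool_pos"],s["tcp_rot"],s["ft_force"],s["gripper_width"])
np.save("cal2.npy",robot.get_calibration("wrist"),allow_pickle=True)
I=robot.grab_frame("wrist"); S=robot.grab_frame("scene")
cv2.imwrite("pics/w2.png",I); cv2.imwrite("pics/s2.png",cv2.resize(S[90:290,220:400],None,fx=3,fy=3,interpolation=2))
E
```

```text
False
3.9417 [0.53959604 0.113504   0.2152546 ] [-1.79991840e+02  1.65810061e-02 -1.55799029e+02] [-0.48677363  0.31195568 -0.72005527] 0.04947620462231654
```

View pics/w2.png

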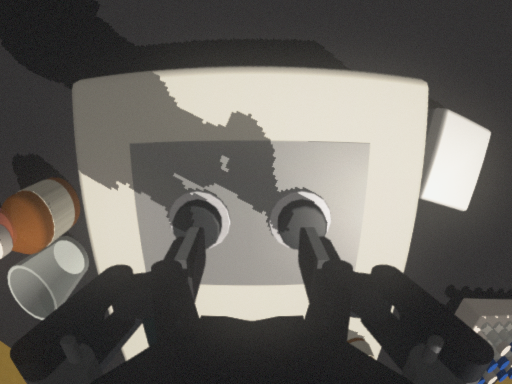

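View pics/s2.png

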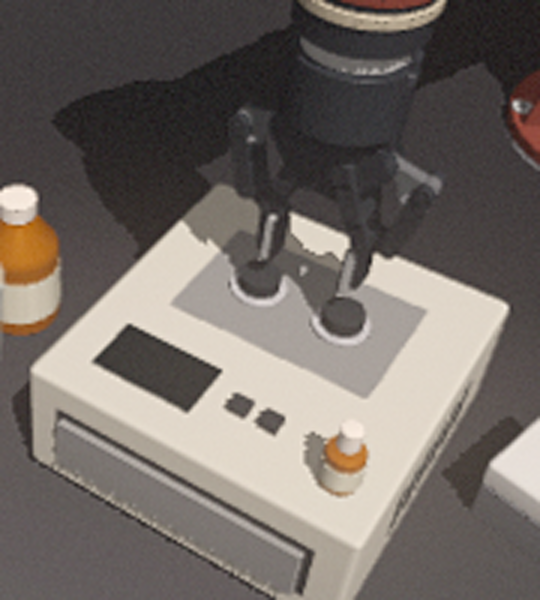

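```bash
python3 - <<'E'
import cv2
I=cv2.imread("pics/w2.png");cv2.imwrite("pics/w2c.png",cv2.convertScaleAbs(cv2.resize(I[170:300,150:350],None,fx=4,fy=4,interpolation=2),alpha=1.6))
E
```

```text
(no output)
```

View pics/w2c.png

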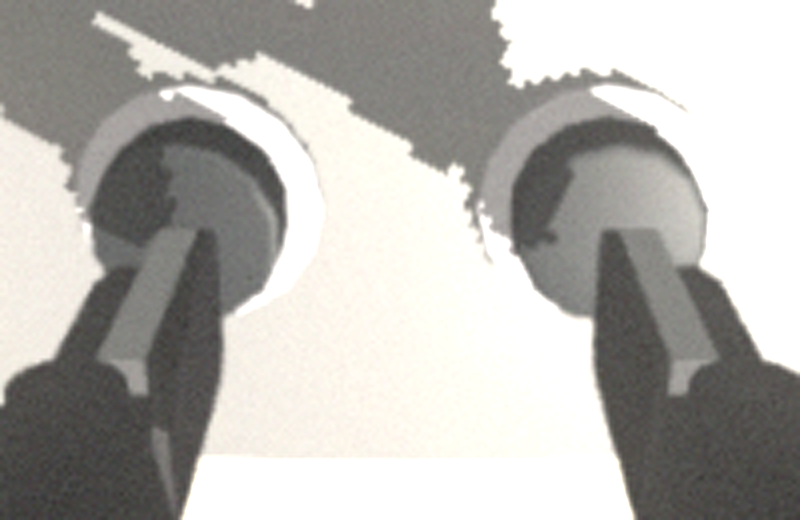

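Both fingertips sit over their buttons: the tip edges are at crop (195,230) and (630,230) and the button centres at (195,220) and (612,220). Allowing for parallax this matches, so I'm pressing now.

```bash
python3 - <<'E'
from plant import robot
import cv2,numpy as np
x,y=0.5395,0.1135
def st(m):
    s=robot.observe(); print(m,round(s["time"],2),s["tool_pos"].round(4),s["ft_force"].round(2),s["torque"].round(2)); return s
st("pre")
hit=robot.line_to([x,y,0.170],vel=.012,guard=14); print(hit)
s=st("press")
for i in range(10):
    robot.pause(.5); s=st(i)
cv2.imwrite("pics/s3.png",robot.grab_frame("scene"))
E
```

```text
pre 4.04 [0.5397 0.1135 0.2154] [-0.46  0.64  0.14] [ 0.   -0.03 -0.02]
True
press 6.22 [0.5395 0.1135 0.1888] [-2.13  1.22  6.72] [-0.06  0.42 -0.01]
0 6.72 [0.5395 0.1135 0.1888] [-1.8   1.2   6.17] [-0.02  0.35 -0.03]
1 7.22 [0.5395 0.1135 0.1888] [-1.64 -0.47  7.38] [-0.09  0.35  0.  ]
2 7.72 [0.5395 0.1135 0.1888] [-1.64  0.42  6.86] [-0.01  0.37  0.02]
3 8.22 [0.5395 0.1135 0.1888] [-1.31  0.24  6.37] [-0.04  0.36 -0.02]
4 8.72 [0.5395 0.1135 0.1888] [-2.67  0.51  7.  ] [-0.04  0.39  0.01]
5 9.22 [0.5395 0.1135 0.1888] [-1.19  0.53  6.83] [-0.02  0.35  0.03]
6 9.72 [0.5395 0.1135 0.1887] [-2.46  0.4   6.52] [-0.01  0.38 -0.08]
7 10.22 [0.5395 0.1135 0.1888] [-2.29  0.64  6.25] [-0.01  0.33  0.  ]
8 10.72 [0.5395 0.1135 0.1888] [-1.96  0.3   7.72] [-0.01  0.38 -0.01]
9 11.22 [0.5395 0.1135 0.1888] [-1.93  0.4   6.48] [-0.06  0.33 -0.06]
```

View pics/s3.png

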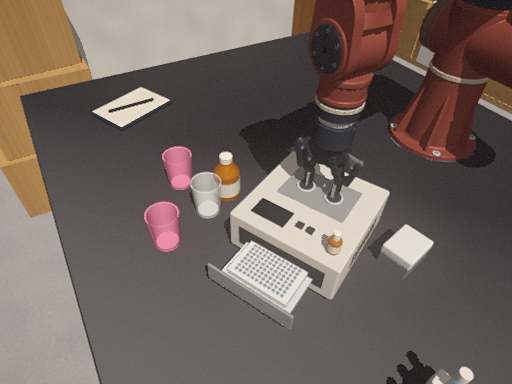

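The tray is out: its front runs from about (209,267) to (291,321) in the picture. I'll check the distance before letting go.

```bash
python3 - <<'E'
from plant import robot
import cv2,numpy as np
from h import *
y=np.radians(24.2);R=np.array([[np.cos(y),-np.sin(y)],[np.sin(y),np.cos(y)]])
o=np.array([.5395,.1135])+R@[.03,0]
c=robot.get_calibration("scene")
I=robot.grab_frame("scene");cv2.imwrite("pics/s3c.png",cv2.resize(I[230:340,190:340],None,fx=4,fy=4,interpolation=2))
for d in(.21,.224,.230): print(d,[proj(c,np.r_[o+R@[d,s*.09],z]).round(1).tolist() for s in(-1,1) for z in(.082,.038)])
E
```

```text
0.21 [[[214.2, 256.4]], [[215.4, 270.0]], [[299.6, 309.1]], [[296.8, 321.7]]]
0.224 [[[209.4, 261.6]], [[210.8, 275.1]], [[295.4, 315.6]], [[292.7, 328.0]]]
0.23 [[[207.2, 263.8]], [[208.8, 277.3]], [[293.5, 318.5]], [[290.9, 330.8]]]
```

View pics/s3c.png

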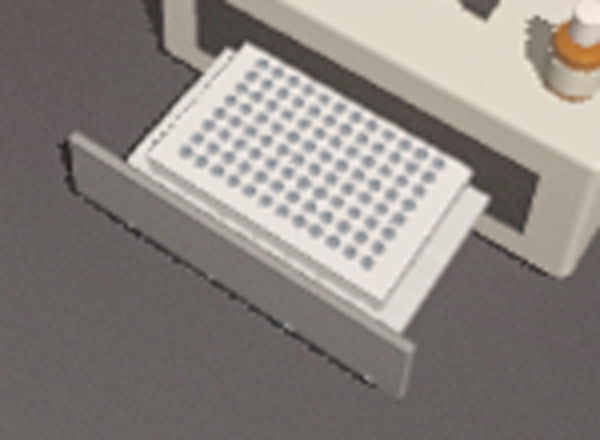

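The outer top corners, at (207.5,264.2) and (291.5,317), match the 230 mm prediction, so the tray is fully out. Time to release.

```bash
python3 - <<'E'
from plant import robot
import cv2
robot.line_to([0.5395,0.1135,0.33],vel=.08)
robot.pause(.5)
s=robot.observe();print(s["time"],s["tool_pos"],s["ft_force"])
I=robot.grab_frame("wrist");S=robot.grab_frame("scene")
cv2.imwrite("pics/w4.png",I);cv2.imwrite("pics/s4.png",S)
E
```

```text
13.75 [0.53949616 0.11348544 0.33000188] [-0.35502218  0.21362902  0.66592224]
```

View pics/s4.png

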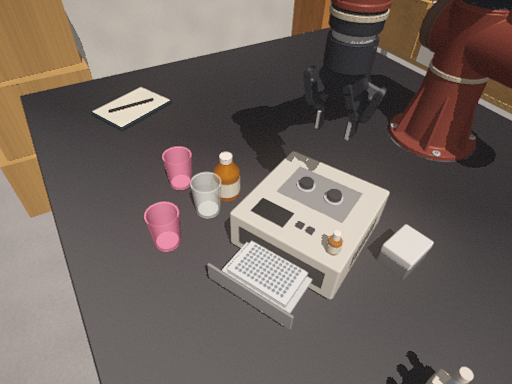

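View pics/w4.png

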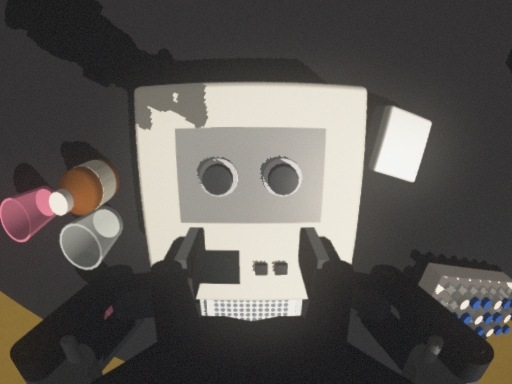

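The gripper is clear, the buttons at (307,184) and (334,197) are back up, the tray is still out, and the bottles, beaker and tip box appear at the same pixels as before.

```bash
python3 -c "
from plant import robot
robot.job_done()"
```

```text
the job is handed in; nothing more can be done
```

The tray is fully out and the job is handed in; no verdict was reported. I pressed both round buttons together with one fingertip each (fingers about 49.5 mm apart). I held them at about 6.5–7 N in total for 5 s, then lifted straight up, clear of the incubator, by 13.75 s.

**Last checks**
- **Tray:** while the buttons were still held, the corners of its front matched the 230 mm fully-out position to about 2 pixels. It was still out after I let go.
- **Buttons and keys:** both round buttons look back up, and the square keys look untouched.
- **Loose items:** the bottles, beaker and tip box look unmoved. I judged this by eye from the pictures rather than measuring it.
- **Robot:** the force on the tool is back to its idle noise level.

**What disagreed**
- **Scene camera:** it placed the button pair about 7 mm from where the top and wrist cameras put it. I stayed close to those two, which agreed to about 3 mm.
- **Button fit:** the automatic circle fit in the wrist picture was spoiled by shadow and failed the size check. I read the button centres by eye instead, which gave 29.8 mm across and 63.1 mm apart, against 30 and 64 mm given.

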